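# Slide the cable guide insert home under its leaf spring

### The arm

A 6-joint arm with a two-finger parallel gripper is mounted at the origin on the work surface. World frame = base frame: x ahead of the robot, y to its left, z up, the work surface at z = 0. Lengths are in mm, angles in degrees, forces in N, time in s.
With the tool pointing down it reaches from about 200 to 875 mm from the base axis. Payload 3.4 kg.
Tool frame: the origin (TCP) lies on the front face of the gripper's body, between the roots of the fingers; the fingertips stand 97 mm ahead of it and the grasp point (between the pads) lies 78 mm ahead of it (ctrl.tips_ahead is the distance from the TCP to the fingertips, in mm); x points along the fingers, y is the direction in which the jaws open and shut, and the axes are right-handed (so a half turn about x gives the same grasp; the last joint's range is limited). The gripper opens to 94 mm and grips with 3 to 60 N. Pads are 16 mm wide; open, the fingers measure 119 mm over their backs; the gripper's body (75 mm by 177 mm) begins 78 mm behind the grasp point.
Start: joints at [-77.349, 15.808, 86.224, -0, 77.962, -6.933], TCP at [192.729, -541.766, 302.693] pointing down, gripper open.
Joint ranges: [-165.64, 165.64], [-43.16, 119.46], [12.63, 154.43], [-67.54, 247.53], [6.08, 155.33], [-154.97, 154.97]. Speed limits (degrees/s): [147.25, 147.25, 180, 180, 180, 180].

### API

Orientations are given as a 3x3 rotation matrix whose columns are the frame's x, y, z axes.
In Python, from station import ctrl gives the robot as it stands.
- The arm moves only by the tool step_arm, never from a script. Its argument "moves" is a list of rows, each an object of numbers: "tx", "ty", "tz": the shift along the tool's x, y, z in units of 40 mm (1.0 is 40 mm); "twist": the turn about the tool's x in units of 6 degrees (1.0 is 6 degrees); "gripper": the finger opening in mm, from 0 to 94. A call has 1 to 5 rows; each row shifts and turns the pose as measured when the row begins, along the tool's axes as they then stand; what a row does not reach is not made up. A row lasts 1/10 s, in which the tool goes at most 50 mm and 8.59 degrees, less where a joint would pass 70% of its speed; a pose out of reach is approached as far as the arm can. A call is refused whole if a number of a shift passes 1 or a number of a turn 1, either way. A call with a gripper value outside its range is refused whole. The fingers move at their own pace and stop on an object; "squeeze" is the grip in N (left out, the last holds). Time passes only in rows, so rows that do not move let the fingers close. It gives the time, the measured TCP pose, the force and the opening at its end, in the units of the state.
- ctrl.observe(): the state, without advancing time (a new reading comes with each control period).
- ctrl.read_camera(name): name is "scene" or "top" or "wrist"; returns a dict with "img" (480x640x3 uint8, red, green, blue), "mtx" (3x3 intrinsics, pixels), "k1" (the pictures are not rectified: a ray, as slopes to the right and down, at radius r is drawn at 1 + k1 r^2 times it, then the intrinsics apply), "origin" and "rotation" of the camera in the world; the wrist camera has in their place "hand_eye" (4x4, takes a point from camera to tool coordinates, whose origin is the TCP and whose axes are the tool frame's). Camera axes: x right, y up, looking along -z (the intrinsics and any distortion apply to the point x, -y, -z); pixel columns grow to the right and rows downward; lengths in mm; the calibration is good to about 2 mm. A picture is of the moment at which its call begins: read the wrist's pose just before it. There is no depth.
- ctrl.job_done(): hands the job in, once; it reports no verdict.
The state is a dict: "clock": time; "q": joint angles; "joint_velocities": joint speeds; "joint_efforts": joint torques, N m; "position": TCP position; "ee_rot": TCP orientation; "wrist_force": force on the tool from outside, world axes, zero at the start; "ft_torque": the same for the moment, N m; "width": finger opening in mm.
Only numpy, scipy, OpenCV 4.12 (cv2) and the standard library are available. Lean on these libraries where they do the work, as an engineer would, in place of code of your own. Each camera call takes 0.05 s, during which the arm holds its last target.

### The job

The white guide insert of the cable stripper lies in its blue holder, raised on a sprung plate. With the fingertips on its low thumb pad press it right down, keep it pressed and slide it along the channel under the bridge and the leaf spring until it is fully home against the end stop and the catch plate has sprung up behind it, then let go. Do not lift or tip the insert, and leave the other things on the bench where they are.

Things in the scene. Friction and masses are not known exactly. Their poses are not given: they have to be found in the camera images.
- holder: Holder: blue steel base fixed to the bench, 320 x 136 mm, with a straight channel 100 mm wide between low side walls (tops 39 mm above the bench). Origin: on the bench under the base's centre. x runs along the channel from the loading end (nearer the robot) to the end stop: the insert slides towards +x. z up. Beyond x = -30 mm the channel's floor is fixed, 24 mm above the bench.
- bridge (a point): Centre of the underside of the bridge's crossbar, 56 mm above the bench, at holder x = 46 mm. The bar spans the channel, is 12 mm wide along x (40 to 52 mm) and 12 mm thick; the highest bolt heads on it are 73 mm above the bench. Axes as the holder's.
- leaf (a joint): Deflection (rad) of the drag spring, a steel leaf 36 mm wide that hangs from the bridge and slopes down to holder x = 100 mm, there 46 mm above the bench. 0: free; it gives way upwards, reaches about 0.13 on the insert and presses it with about 6 N.
- stop (a point): Centre of the top edge of the end stop's face, 46 mm above the bench, at holder x = 137 mm. Axes as the holder's.
- insert: Guide insert: white plastic slide loose in the channel, 165 x 96 mm (too wide to grip), 0.4 kg. Origin: centre of its underside; x towards its nose, as the holder's x. Starts raised, underside 33 mm above the bench, nose 5 to 16 mm short of the bridge: so it is 5 mm too high to enter. Pressed right down (underside at 24 mm) it clears the bridge by 4 mm. Fully home: origin at holder x = 54.5 mm.
- thumb_pad (a point): Top face of the insert's low thumb pad, on its centre line, 16 mm behind the step; insert frame (-50.5, 0, 20) mm. The pad is the rear 48 mm of the insert, 20 mm thick; the rest is 28 mm thick, so an upright step 8 mm high (insert x = -34.5 mm) faces the rear for a fingertip to push on. Pad height above the bench: 53 mm raised, 44 mm pressed down. Axes as the insert's.
- catch (a joint): Travel (m) of the sprung steel plate, the floor of the loading end (holder x -146 to -31 mm, 92 mm wide). 0: up, top 33 mm above the bench; 0.009: down, flush with the fixed floor. It pushes up with 11 N when up, 16 N when down; pressing the insert right down takes 8 to 13 N by finger. With the insert home, its tail is 3 mm past the plate, which springs up behind it to 0.
- screwdriver: Bystander, leave alone: a screwdriver, 190 mm long, lying flat. It stands or lies loose on the bench beside the holder. Origin: centre of its underside.
- wrench: Bystander, leave alone: an open-ended wrench, 170 mm long, lying flat. It stands or lies loose on the bench beside the holder. Origin: centre of its underside.
- brush: Bystander, leave alone: a bench brush, 180 mm long, lying flat. It stands or lies loose on the bench beside the holder. Origin: centre of its underside.
- jar: Bystander, leave alone: a closed jar, 60 mm across and 70 mm tall. It stands or lies loose on the bench beside the holder. Origin: centre of its underside.
- roller: Bystander, leave alone: a steel feed roller, a ring 64 mm across and 30 mm tall. It stands or lies loose on the bench beside the holder. Origin: centre of its underside.
- mug: Bystander, leave alone: a mug, 76 mm across and 85 mm tall, with a handle. It stands or lies loose on the bench beside the holder. Origin: centre of its underside.
- offcut: Bystander, leave alone: a short copper rod standing on end, 22 mm across and 50 mm tall. It stands or lies loose on the bench beside the holder. Origin: centre of its underside.
Mind the look-alikes: they are no part of the job. Of the things that look like the insert, the largest one is meant.

How it is judged:
By the outcome, as a careful person would: the job done as asked, in the order asked, and still so for the second after the job is handed in, with the robot touching nothing.
It also fails if it takes over 38 s, if anything falls off the work surface, if the arm or the gripper's body presses on something with over 40 N, if the wrist force passes 120 N, or if a joint passes its speed limit or range.

## Working session

There is one attempt and no reset: what is moved stays moved. The work goes in short steps, Python scripts to look and compute and a tool call to move; the robot and the scene stay as the last step left them, time stands still between calls to the robot, and variables do not carry over. Pictures are saved under pics/ and viewed, and the job is handed in when it is done.

Besides the shell and the picture viewer there is one more tool, called after ">>>" in YAML: its name, and indented under it one key for each argument. step_arm: Moves the arm, as the interface text tells. Its arguments: {"type":"object","properties":{"moves":{"type":"array"},"squeeze":{"type":"number"}},"required":["moves"]}

```bash
ls; mkdir -p pics
cat > h.py <<'E'
import sys; sys.path.insert(0,'.')
import numpy as np, cv2
from station import ctrl
def save(n,img): cv2.imwrite('pics/'+n+'.png',cv2.cvtColor(img,cv2.COLOR_RGB2BGR))
E
python3 - <<'E'
from h import *
s=ctrl.observe(); print(s)
for n in("scene","top","wrist"):
    c=ctrl.read_camera(n); save(n+'0',c['img']); 
    print(n,{k:v for k,v in c.items() if k!='img'})
    np.save(n+'0.npy',c,allow_pickle=True)
E
```

```text
pics
{'clock': 0.0, 'q': array([-7.73493051e+01,  1.58455494e+01,  8.62931826e+01, -1.68446949e-03,
        7.79599590e+01, -6.93234071e+00]), 'joint_velocities': array([-0.06485686, -0.01414723, -0.05853812, -0.0532484 ,  0.05872379,
        0.05515203]), 'joint_efforts': array([-1.97883921e-03, -4.04589057e+01, -2.37228566e+01,  6.99333195e-02,
        3.44047265e-02, -1.15700577e-04]), 'position': array([ 192.63175205, -541.37048062,  301.83937762]), 'ee_rot': array([[-4.05289897e-04,  3.35178081e-01, -9.42154706e-01],
       [ 1.67436938e-03, -9.42153235e-01, -3.35178278e-01],
       [-9.99998516e-01, -1.71335936e-03, -1.79366729e-04]]), 'wrist_force': array([-0.07012769,  0.37473728,  0.16829821]), 'ft_torque': array([ 0.07934502, -0.03324053, -0.07308238]), 'width': 94.1927196296877}
scene {'mtx': array([[448.07473661,   0.        , 313.54037059],
       [  0.        , 448.07473661, 241.84793519],
       [  0.        ,   0.        ,   1.        ]]), 'k1': 0.0008474913920548591, 'origin': array([1039.4489791 ,  244.60571219,  632.52231841]), 'rotation': array([[-0.42272267, -0.6
[... 389 characters left out ...]
': array([[ 0.0141692 ,  0.9841606 , -0.17671206],
       [-0.99988647,  0.01303994, -0.00755013],
       [-0.00512623,  0.17679898,  0.98423363]])}
wrist {'mtx': array([[368.38416893,   0.        , 320.05882189],
       [  0.        , 368.38416893, 242.41516449],
       [  0.        ,   0.        ,   1.        ]]), 'k1': -0.039631659893839696, 'hand_eye': array([[ 4.22685254e-04,  2.32327946e-01, -9.72637418e-01,
        -8.20269838e+01],
       [ 9.99999839e-01,  2.71084115e-04,  4.99328519e-04,
         7.77322608e-01],
       [ 3.79674523e-04, -9.72637472e-01, -2.32327794e-01,
        -6.58743427e+01],
       [ 0.00000000e+00,  0.00000000e+00,  0.00000000e+00,
         1.00000000e+00]])}
```

View pics/top0.png

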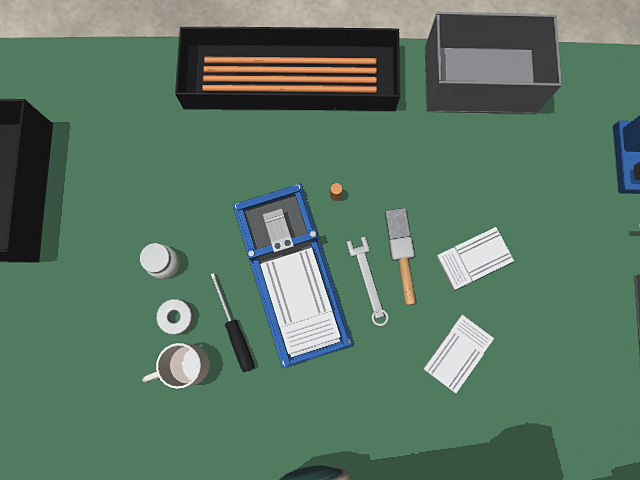

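View pics/scene0.png

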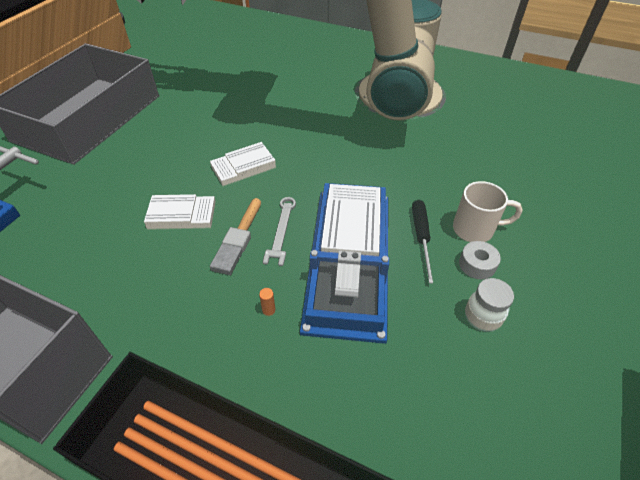

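View pics/wrist0.png

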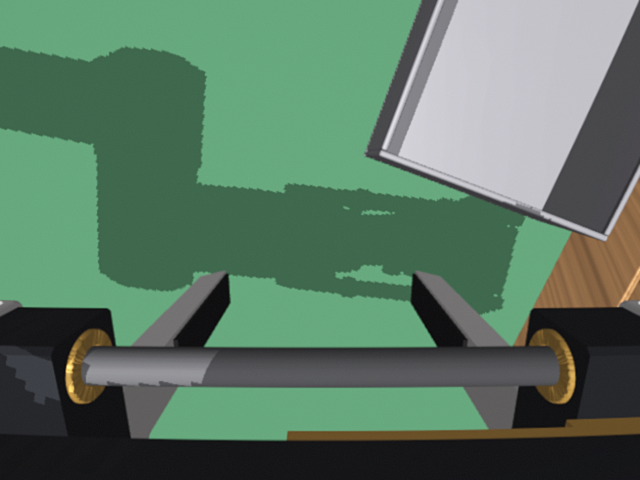

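Top view: the white insert lies in the blue holder at (300,300), bridge at (282,245), and the leaf at (276,225). Candidates for the insert: (300,300) in the holder, and loose look-alikes at (475,258) and (459,353). I choose the one in the holder, which is also the largest, and check it in close crops.

Run:
```python
from h import *
for n,(x0,y0,x1,y1) in {'top':(225,175,365,375),'scene':(290,175,400,345)}.items():
    c=np.load(n+'0.npy',allow_pickle=True).item()
    im=c['img'][y0:y1,x0:x1]; f=3 if n=='top' else 3.5
    save(n+'crop',cv2.resize(im,None,fx=f,fy=f,interpolation=cv2.INTER_CUBIC))
```

```text
(no output)
```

View pics/topcrop.png

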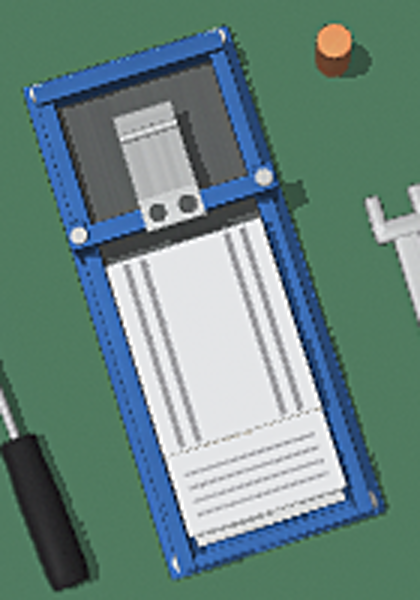

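View pics/scenecrop.png

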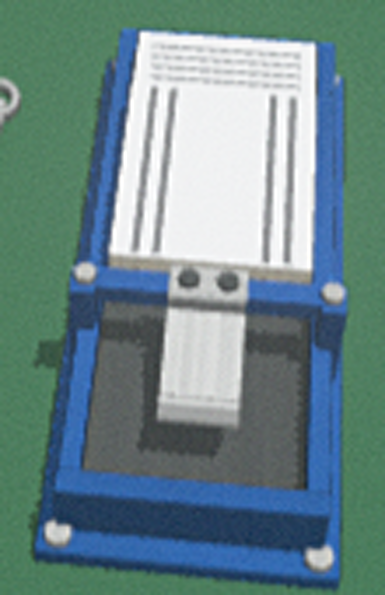

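```bash
cat >> h.py <<'E'
def ray(c,uv,o=None,R=None):
    o=c['origin'] if o is None else o; R=c['rotation'] if R is None else R
    K=c['mtx']; xd=(uv[0]-K[0,2])/K[0,0]; yd=(uv[1]-K[1,2])/K[1,1]
    x,y=xd,yd
    for _ in range(10):
        f=1+c['k1']*(x*x+y*y); x,y=xd/f,yd/f
    d=R@np.array([x,-y,-1.]); return o,d/np.linalg.norm(d)
def onz(r,z): o,d=r; return o+d*(z-o[2])/d[2]
def tri(r1,r2):
    A=np.array([r1[1],-r2[1]]).T; t=np.linalg.lstsq(A,r2[0]-r1[0],rcond=None)[0]
    p=r1[0]+t[0]*r1[1]; q=r2[0]+t[1]*r2[1]; return (p+q)/2,np.linalg.norm(p-q)
E
python3 - <<'E'
from h import *
T=np.load('top0.npy',allow_pickle=True).item();S=np.load('scene0.npy',allow_pickle=True).item()
tp=lambda a,b:(225+(a+.5)/3-.5,175+(b+.5)/3-.5); sp=lambda a,b:(290+(a+.5)/3.5-.5,175+(b+.5)/3.5-.5)
P={'bridgeL':((79,235),(334,292)),'bridgeR':((264,177),(86,271)),'farL':((34,94),(318,555)),'farR':((222,35),(58,531)),
'leafboltL':((157,211),(228,281)),'leafboltR':((188,203),(189,279)),'nearR?':((374,500),None),'nearL?':((175,565),None),
'inFrontL':((108,266),(313,270)),'inFrontR':((257,217),(110,255)),'leafTipL':((117,118),(238,424)),'leafTipR':((173,102),(159,414))}
for k,(a,b) in P.items():
    r=ray(T,tp(*a))
    if b: p,e=tri(r,ray(S,sp(*b))); print(k,p.round(1),round(e,1))
    else: print(k,onz(r,12).round(1))
# insert rear edges by white mask in top
for n,C in(('top',T),('scene',S)):
    hsv=cv2.cvtColor(C['img'],cv2.COLOR_RGB2HSV)
    m=((hsv[...,1]<40)&(hsv[...,2]>190)).astype(np.uint8)
    m=cv2.morphologyEx(m,cv2.MORPH_CLOSE,np.ones((5,5)))
    cs,_=cv2.findContours(m,0,2)
    for c in sorted(cs,key=cv2.contourArea)[-4:]:
        print(n,cv2.contourArea(c),cv2.boundingRect(c),cv2.approxPolyDP(c,4,True)[:,0].tolist())
E
```

```text
bridgeL [591.5 156.1  69.3] 1.0
bridgeR [627.5  47.9  69.4] 1.3
farL [690.3 191.7  15.2] 3.4
farR [728.6  78.6  14.9] 5.3
leafboltL [606.3 110.2  70.3] 0.6
leafboltR [611.5  92.6  68.5] 1.5
nearR? [441.1 -21.3  12. ]
nearL? [400.7  98.1  12. ]
inFrontL [574.7 140.3  58.4] 2.6
inFrontR [605.7  51.1  58.5] 0.3
leafTipL [665.9 138.4  52.3] 3.0
leafTipR [676.  104.9  52.9] 3.2
top 1565.5 (143, 343, 57, 46) [[199, 359], [189, 346], [172, 344], [158, 356], [156, 371], [143, 380], [159, 377], [171, 387], [183, 387], [197, 376]]
top 2411.0 (437, 227, 77, 62) [[495, 227], [437, 255], [454, 288], [513, 260]]
top 2589.5 (424, 315, 70, 78) [[462, 315], [424, 368], [455, 392], [493, 338]]
top 5170.0 (261, 248, 79, 109) [[311, 248], [261, 264], [291, 356], [339, 341]]
scene 1022.5 (464, 181, 58, 31) [[464, 190], [477, 208], [495, 211], [516, 204], [521, 211], [518, 202], [508, 200], [492, 183], [473, 182]]
scene 1180.5 (210, 142, 65, 39) [[274, 159], [260, 142], [210, 161], [222, 180]]
scene 1630.0 (144, 194, 70, 29) [[213, 196], [152, 195], [144, 221], [209, 222]]
scene 4243.5 (321, 184, 59, 108) [[330, 184], [321, 246], [339, 249], [336, 289], [357, 291], [355, 260], [361, 251], [378, 252], [379, 187]]
```

The crop confirms it: 165×96-sized ribbed insert between the blue walls, nose just short of the bridge. The holder yaw is about 18.5°, the bridge centre about (609.5,102) and the nose at holder x ≈ 26, all in line with the text. The tool is already nearly aligned, so I travel at height.

>>> step_arm:
  moves:
    - {"tz": -0.8, "ty": -0.8, "gripper": 40}
    - {"tz": -0.8, "ty": -0.8}
    - {"tz": -0.8, "ty": -0.8}
    - {"tz": -0.8, "ty": -0.8}
    - {"tz": -0.8, "ty": -0.8}

```text
$.moves[0]: bad value
```

>>> step_arm:
  moves:
    - {"tx": 0.0, "ty": -0.8, "tz": -0.8, "twist": 0.0, "gripper": 40}
    - {"tx": 0.0, "ty": -0.8, "tz": -0.8, "twist": 0.0, "gripper": 40}
    - {"tx": 0.0, "ty": -0.8, "tz": -0.8, "twist": 0.0, "gripper": 40}
    - {"tx": 0.0, "ty": -0.8, "tz": -0.8, "twist": 0.0, "gripper": 40}
    - {"tx": 0.0, "ty": -0.8, "tz": -0.8, "twist": 0.0, "gripper": 40}

```text
clock: 0.65
position: [290.6, -336.2, 299.0]
ee_rot: [[-0.001, 0.326, -0.945], [0.002, -0.945, -0.326], [-1.0, -0.002, 0.001]]
wrist_force: [-0.0, -1.6, -0.5]
width: 57.2
```

>>> step_arm:
  moves:
    - {"tx": 0.2, "ty": -0.85, "tz": -0.8, "twist": 0.0, "gripper": 40}
    - {"tx": 0.2, "ty": -0.85, "tz": -0.8, "twist": 0.0, "gripper": 40}
    - {"tx": 0.2, "ty": -0.85, "tz": -0.8, "twist": 0.0, "gripper": 40}
    - {"tx": 0.2, "ty": -0.85, "tz": -0.8, "twist": 0.0, "gripper": 40}
    - {"tx": 0.2, "ty": -0.85, "tz": -0.8, "twist": 0.0, "gripper": 40}

```text
clock: 1.15
position: [388.7, -114.9, 258.9]
ee_rot: [[0.003, 0.322, -0.947], [-0.001, -0.947, -0.322], [-1.0, 0.002, -0.002]]
wrist_force: [0.7, -1.0, -0.5]
width: 40.1
```

>>> step_arm:
  moves:
    - {"tx": 0.1, "ty": -0.8, "tz": -0.75, "twist": 0.1, "gripper": 40}
    - {"tx": 0.1, "ty": -0.8, "tz": -0.75, "twist": 0.0, "gripper": 40}
    - {"tx": 0.1, "ty": -0.8, "tz": -0.75, "twist": 0.0, "gripper": 40}
    - {"tx": 0.0, "ty": -0.3, "tz": -0.3, "twist": 0.0, "gripper": 40}

```text
clock: 1.55
position: [452.4, 29.1, 245.3]
ee_rot: [[0.002, 0.316, -0.949], [0.0, -0.949, -0.316], [-1.0, 0.0, -0.002]]
wrist_force: [-0.5, -1.0, -0.2]
width: 39.9
```

>>> step_arm:
  moves:
    - {"tx": 0.0, "ty": -0.3, "tz": -0.3, "twist": 0.0, "gripper": 40}
    - {"tx": 0.0, "ty": 0.0, "tz": 0.0, "twist": 0.0, "gripper": 40}
    - {"tx": 0.0, "ty": 0.0, "tz": 0.0, "twist": 0.0, "gripper": 40}

```text
clock: 1.85
position: [460.4, 47.8, 244.3]
ee_rot: [[0.0, 0.322, -0.947], [0.0, -0.947, -0.322], [-1.0, -0.0, -0.0]]
wrist_force: [-0.2, 0.3, -0.4]
width: 39.8
```

Run:
```python
from h import *
for n in("wrist","top","scene"):
    s=ctrl.observe(); c=ctrl.read_camera(n); c['state']=s; save(n+'1',c['img']); np.save(n+'1.npy',c,allow_pickle=True)
    print(s['position'],s['wrist_force'],s['clock'])
```

```text
[460.36363161  47.79402776 244.32421287] [-0.2371342   0.28130621 -0.43453351] 1.85
[460.37134824  47.57371346 244.40555274] [-0.32890215 -0.48898418  0.21054297] 1.9
[460.32049553  47.20338989 244.48314274] [-0.09092689  0.06547853 -0.22014953] 1.95
```

View pics/wrist1.png

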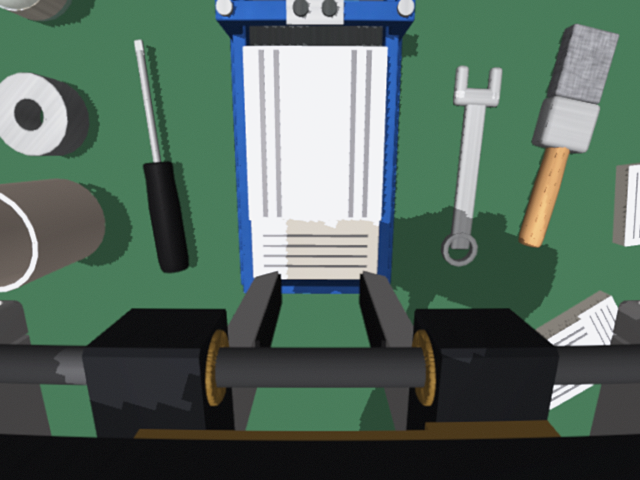

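The wrist picture shows the nose edge at row 46 (columns 244–386), the step at row ~219 and the pad's rear edge at row ~279 (columns 253–379). The fingertips appear at rows ~275.

Run:
```python
from h import *
c=np.load('wrist1.npy',allow_pickle=True).item(); s=c['state']
He=c['hand_eye']; R=s['ee_rot']@He[:3,:3]; o=s['position']+s['ee_rot']@He[:3,3]
T=np.load('top0.npy',allow_pickle=True).item()
a=np.radians(18.53); ex=np.array([np.cos(a),np.sin(a)]); ey=np.array([-ex[1],ex[0]]); O=np.array([565.6,87.1])
def hol(p): d=p[:2]-O; return np.round([d@ex,d@ey,p[2]],1)
for n,uv,z in [('fl',(243.5,46),61),('fr',(386.5,46),61),('stepl',(250,218),61),('stepr',(384,218),61),('rl',(253,279),53),('rr',(379,279),53),('boltL',(224,7),70),('boltR',(406,7),70)]:
    print(n,hol(onz(ray(c,uv,o,R),z)))
tp=lambda a,b:(225+(a+.5)/3-.5,175+(b+.5)/3-.5)
W=lambda uv:ray(c,uv,o,R)
for n,uv,t in [('fl',(243.5,46),(108,266)),('fr',(386.5,46),(257,217)),('boltL',(224,7),(79,235)),('boltR',(406,7),(264,177)),('stepl',(250,218),(170,452)),('stepr',(384,218),(324,407)),('rl',(253,279),(197,541)),('rr',(379,279),(344,493))]:
    p,e=tri(W(uv),ray(T,tp(*t))); print(n,hol(p),round(e,1))
tip=s['position']+97*s['ee_rot'][:,0]; print('tip',hol(tip))
c1=np.load('top1.npy',allow_pickle=True).item(); save('top1c',cv2.resize(c1['img'][175:375,225:365],None,fx=3,fy=3))
```

```text
fl [24.3 47.1 61. ]
fr [ 24.6 -48.   61. ]
stepl [-91.6  46.8  61. ]
stepr [-91.2 -51.   61. ]
rl [-141.3   48.    53. ]
rr [-140.9  -50.6   53. ]
boltL [45.  56.9 70. ]
boltR [ 45.4 -58.   70. ]
fl [24.1 46.3 63.6] 1.1
fr [ 25.  -47.1  62.7] 2.0
boltL [46.3 57.1 67.6] 1.1
boltR [ 46.  -57.8  69.4] 1.0
stepl [-90.5  43.9  71.3] 2.3
stepr [-92.2 -50.7  58.1] 1.9
rl [-142.9   46.2   50.9] 4.6
rr [-142.5  -48.4   51. ] 5.5
tip [-112.3   -3.8  147.3]
```

Two-view heights (nose top ~63, pad rear ~51, bolts ~68.5) fit the text's 61, 53 and 70. The step is at holder x ≈ -92 and the centreline at y ≈ -1. Descending to just above the pad.

>>> step_arm:
  moves:
    - {"tx": 0.7, "ty": -0.08, "tz": -0.15, "twist": 0.0, "gripper": 40}
    - {"tx": 0.6, "ty": 0.0, "tz": 0.0, "twist": 0.0, "gripper": 40}
    - {"tx": 0.4, "ty": 0.0, "tz": 0.0, "twist": 0.0, "gripper": 40}
    - {"tx": 0.1, "ty": 0.0, "tz": 0.0, "twist": 0.0, "gripper": 40}
    - {"tx": 0.0, "ty": 0.0, "tz": 0.0, "twist": 0.0, "gripper": 40}

```text
clock: 2.5
position: [465.3, 47.5, 172.4]
ee_rot: [[0.005, 0.313, -0.95], [-0.001, -0.95, -0.313], [-1.0, 0.003, -0.005]]
wrist_force: [-0.2, 0.0, 1.1]
width: 39.8
```

```bash
cat >> h.py <<'E'
_a=np.radians(18.53); ex=np.array([np.cos(_a),np.sin(_a)]); ey=np.array([-ex[1],ex[0]]); O=np.array([565.6,87.1])
def hol(p): d=p[:2]-O; return np.round([d@ex,d@ey,p[2]],1)
def st():
    s=ctrl.observe(); print('t',s['clock'],'tip hol',hol(s['position']+97*s['ee_rot'][:,0]),'tool x',s['ee_rot'][:,0].round(4),'yaw',np.degrees(np.arctan2(s['ee_rot'][0,1],-s['ee_rot'][1,1])).round(2),'F hol',[round(float(v),1) for v in (s['wrist_force'][:2]@ex,s['wrist_force'][:2]@ey,s['wrist_force'][2])])
    return s
E
python3 - <<'E'
from h import *
st(); s=ctrl.observe(); c=ctrl.read_camera('wrist'); c['state']=s; save('wrist2',c['img']); st()
c=ctrl.read_camera('scene'); save('scene2',cv2.resize(c['img'][120:360,250:450],None,fx=2.5,fy=2.5))
E
```

```text
t 2.5 tip hol [-107.2   -6.    75.4] tool x [ 0.0052 -0.001  -1.    ] yaw 18.25 F hol [-0.2, 0.1, 1.1]
t 2.55 tip hol [-107.    -6.    75.7] tool x [ 0.0057 -0.001  -1.    ] yaw 18.26 F hol [-1.0, 0.1, -0.0]
```

View pics/wrist2.png

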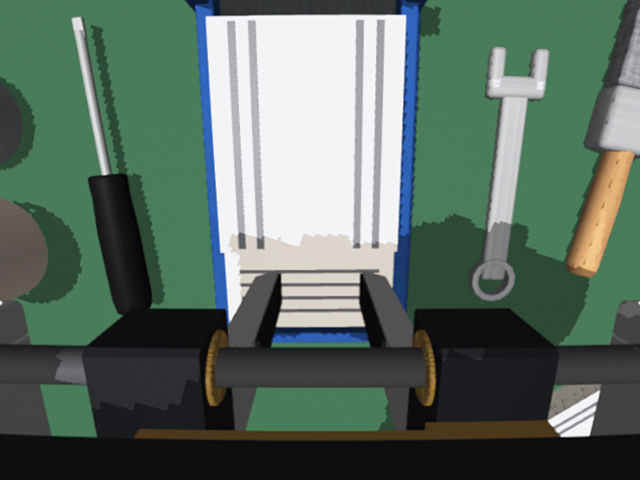

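View pics/scene2.png

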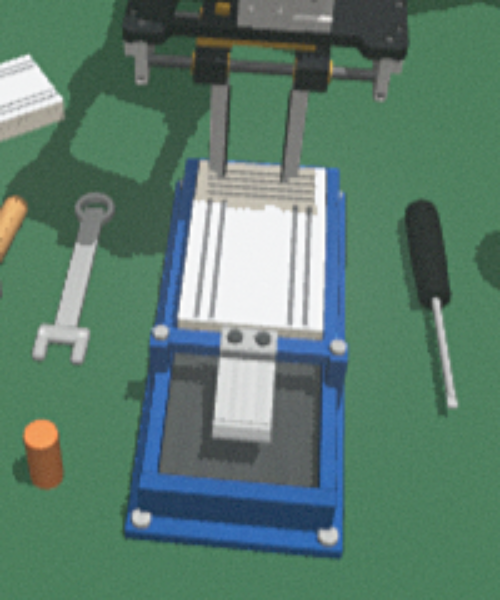

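Fingers straddle the centreline over the pad (slightly to -y by ~5 mm), behind the step. Centring, then descending in small rows.

>>> step_arm:
  moves:
    - {"tx": 0.2, "ty": -0.15, "tz": 0.0, "twist": 0.02, "gripper": 40}
    - {"tx": 0.1, "ty": -0.1, "tz": 0.0, "twist": 0.02, "gripper": 40}
    - {"tx": 0.1, "ty": -0.05, "tz": 0.0, "twist": 0.0, "gripper": 40}
    - {"tx": 0.05, "ty": 0.0, "tz": 0.0, "twist": 0.0, "gripper": 40}

```text
clock: 3.0
position: [463.3, 59.9, 156.2]
ee_rot: [[0.012, 0.309, -0.951], [-0.001, -0.951, -0.309], [-1.0, 0.005, -0.012]]
wrist_force: [-0.2, -0.3, 0.3]
width: 40.0
```

```bash
python3 -c "
from h import *
st()"
```

```text
t 3.0 tip hol [-104.5    6.2   59.2] tool x [ 1.240e-02 -9.000e-04 -9.999e-01] yaw 17.98 F hol [-0.3, -0.2, 0.3]
```

>>> step_arm:
  moves:
    - {"tx": 0.0, "ty": 0.1, "tz": 0.0, "twist": -0.05, "gripper": 40}
    - {"tx": 0.0, "ty": 0.06, "tz": 0.02, "twist": -0.02, "gripper": 40}
    - {"tx": 0.0, "ty": 0.0, "tz": 0.0, "twist": 0.0, "gripper": 40}

```text
clock: 3.3
position: [464.7, 53.4, 156.0]
ee_rot: [[0.012, 0.317, -0.948], [-0.001, -0.948, -0.317], [-1.0, 0.005, -0.011]]
wrist_force: [-0.1, 0.4, -0.2]
width: 39.9
```

```bash
python3 -c "
from h import *
st()"
```

```text
t 3.3 tip hol [-105.3   -0.4   59. ] tool x [ 0.0122 -0.0012 -0.9999] yaw 18.5 F hol [0.1, 0.4, -0.2]
```

>>> step_arm:
  moves:
    - {"tx": 0.06, "ty": 0.0, "tz": 0.0, "twist": 0.0, "gripper": 40}
    - {"tx": 0.06, "ty": 0.0, "tz": 0.0, "twist": 0.0, "gripper": 40}
    - {"tx": 0.06, "ty": 0.0, "tz": 0.0, "twist": 0.0, "gripper": 40}

```text
clock: 3.6
position: [465.3, 53.0, 149.2]
ee_rot: [[0.014, 0.317, -0.948], [-0.001, -0.949, -0.317], [-1.0, 0.005, -0.013]]
wrist_force: [-1.3, 0.3, 7.2]
width: 39.7
```

```bash
python3 -c "
from h import *
st()"
```

```text
t 3.6 tip hol [-104.7   -1.    52.2] tool x [ 0.0136 -0.0012 -0.9999] yaw 18.45 F hol [-1.2, 0.7, 7.2]
```

Contact is felt at tip z ≈ 52–53, as expected. Pressing down.

>>> step_arm:
  moves:
    - {"tx": 0.06, "ty": 0.0, "tz": 0.0, "twist": 0.0, "gripper": 40}
    - {"tx": 0.06, "ty": 0.0, "tz": 0.0, "twist": 0.0, "gripper": 40}
    - {"tx": 0.06, "ty": 0.0, "tz": 0.0, "twist": 0.0, "gripper": 40}

```text
clock: 3.9
position: [465.3, 53.0, 143.8]
ee_rot: [[0.014, 0.317, -0.948], [-0.001, -0.949, -0.317], [-1.0, 0.005, -0.013]]
wrist_force: [-2.0, 0.3, 10.2]
width: 40.0
```

```bash
python3 -c "
from h import *
st()"
```

```text
t 3.9 tip hol [-104.7   -1.    46.8] tool x [ 0.0137 -0.001  -0.9999] yaw 18.46 F hol [-1.8, 0.9, 10.2]
```

>>> step_arm:
  moves:
    - {"tx": 0.06, "ty": 0.0, "tz": 0.0, "twist": 0.0, "gripper": 40}
    - {"tx": 0.06, "ty": 0.0, "tz": 0.0, "twist": 0.0, "gripper": 40}
    - {"tx": 0.06, "ty": 0.0, "tz": 0.0, "twist": 0.0, "gripper": 40}

```text
clock: 4.2
position: [465.4, 53.0, 141.2]
ee_rot: [[0.014, 0.317, -0.948], [-0.001, -0.948, -0.317], [-1.0, 0.006, -0.013]]
wrist_force: [-7.0, 0.0, 31.8]
width: 39.9
```

```bash
python3 -c "
from h import *
st()"
```

```text
t 4.2 tip hol [-104.6   -1.    44.2] tool x [ 0.0144 -0.0012 -0.9999] yaw 18.49 F hol [-6.6, 2.2, 31.8]
```

It bottoms out at z ≈ 44.2 with force rising to 32 N. Easing to ~22 N and looking.

>>> step_arm:
  moves:
    - {"tx": 0.045, "ty": 0.0, "tz": 0.0, "twist": 0.0, "gripper": 40}

```text
clock: 4.3
position: [465.3, 53.0, 141.4]
ee_rot: [[0.015, 0.317, -0.948], [-0.001, -0.948, -0.317], [-1.0, 0.006, -0.014]]
wrist_force: [-3.7, -0.7, 14.9]
width: 40.3
```

Run:
```python
from h import *
st(); s=ctrl.observe(); c=ctrl.read_camera('wrist'); c['state']=s; save('wrist3',c['img']); 
c=ctrl.read_camera('scene'); save('scene3',cv2.resize(c['img'][120:360,250:450],None,fx=2.5,fy=2.5)); st()
```

```text
t 4.3 tip hol [-104.6   -1.    44.4] tool x [ 0.015  -0.0012 -0.9999] yaw 18.5 F hol [-3.7, 0.5, 14.9]
t 4.4 tip hol [-104.5   -1.    44.3] tool x [ 0.0151 -0.0012 -0.9999] yaw 18.5 F hol [-4.6, 0.3, 18.0]
```

View pics/wrist3.png

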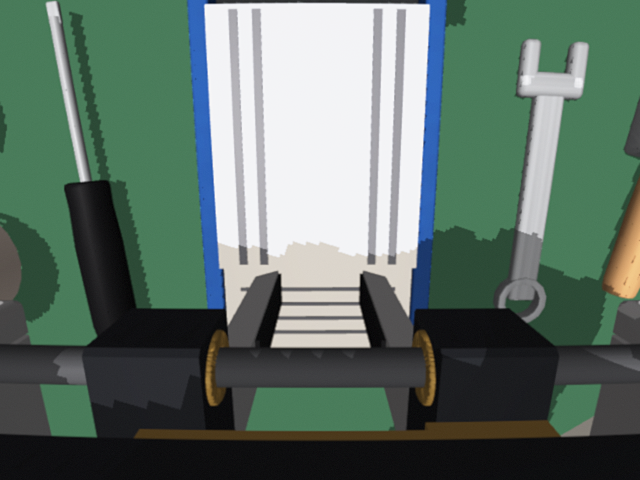

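View pics/scene3.png

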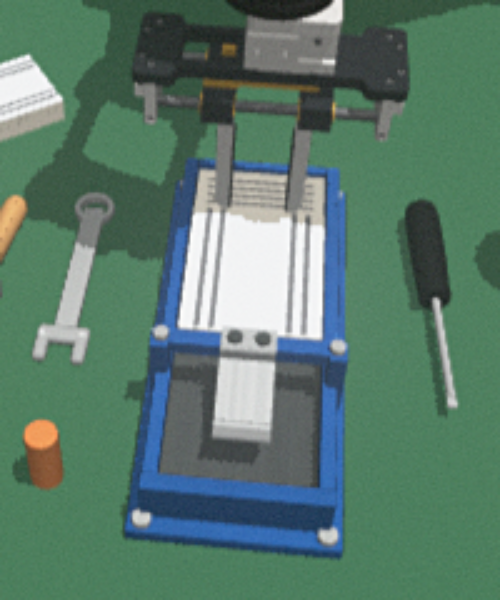

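The insert has dropped below the walls' near line, level, with both fingertips on the pad behind the step. Sliding with about 20 N kept down.

>>> step_arm:
  moves:
    - {"tx": 0.055, "ty": 0.0, "tz": -0.1, "twist": 0.0, "gripper": 40}
    - {"tx": 0.055, "ty": 0.0, "tz": -0.1, "twist": 0.0, "gripper": 40}

```text
clock: 4.6
position: [472.4, 55.2, 141.3]
ee_rot: [[0.016, 0.318, -0.948], [-0.002, -0.948, -0.318], [-1.0, 0.007, -0.014]]
wrist_force: [-4.3, -0.1, 20.2]
width: 40.3
```

```bash
python3 -c "
from h import *
st()"
```

```text
t 4.6 tip hol [-97.2  -1.3  44.3] tool x [ 0.0155 -0.0023 -0.9999] yaw 18.54 F hol [-4.1, 1.2, 20.2]
```

>>> step_arm:
  moves:
    - {"tx": 0.055, "ty": 0.0, "tz": -0.12, "twist": 0.0, "gripper": 40}
    - {"tx": 0.055, "ty": 0.0, "tz": -0.12, "twist": 0.0, "gripper": 40}
    - {"tx": 0.055, "ty": 0.0, "tz": -0.12, "twist": 0.0, "gripper": 40}

```text
clock: 4.9
position: [486.0, 59.4, 141.4]
ee_rot: [[0.017, 0.319, -0.948], [-0.004, -0.948, -0.319], [-1.0, 0.009, -0.015]]
wrist_force: [-4.4, -1.4, 19.0]
width: 40.0
```

Run:
```python
from h import *
st(); c=ctrl.read_camera('wrist'); save('wrist4',c['img'])
c=ctrl.read_camera('scene'); save('scene4',cv2.resize(c['img'][120:360,250:450],None,fx=2.5,fy=2.5)); st()
```

```text
t 4.9 tip hol [-82.8  -1.8  44.4] tool x [ 0.017  -0.0036 -0.9998] yaw 18.61 F hol [-4.6, 0.1, 19.0]
t 5.0 tip hol [-81.6  -2.   44.4] tool x [ 0.0191 -0.0032 -0.9998] yaw 18.6 F hol [-2.8, -0.7, 17.4]
```

View pics/scene4.png

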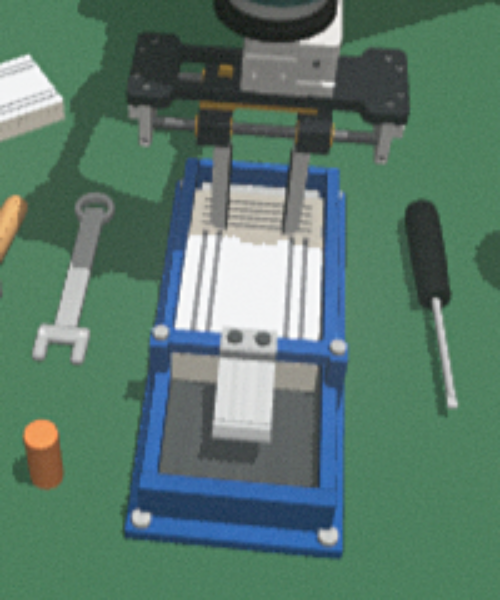

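View pics/wrist4.png

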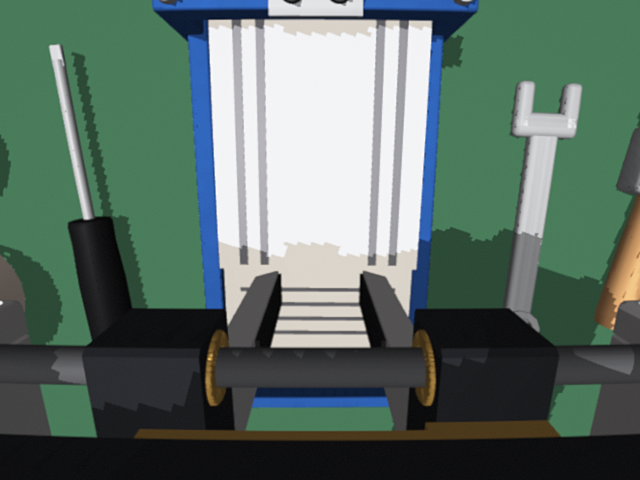

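The nose has gone under the bridge with the insert pressed, moving together with the fingers. Carrying on.

>>> step_arm:
  moves:
    - {"tx": 0.06, "ty": -0.01, "tz": -0.14, "twist": 0.0, "gripper": 40}
    - {"tx": 0.06, "ty": -0.01, "tz": -0.14, "twist": 0.0, "gripper": 40}
    - {"tx": 0.06, "ty": -0.01, "tz": -0.14, "twist": 0.0, "gripper": 40}
    - {"tx": 0.06, "ty": -0.01, "tz": -0.14, "twist": 0.0, "gripper": 40}

```text
clock: 5.4
position: [508.2, 67.5, 141.5]
ee_rot: [[0.023, 0.32, -0.947], [-0.006, -0.947, -0.321], [-1.0, 0.012, -0.02]]
wrist_force: [-5.0, -1.7, 19.2]
width: 40.1
```

```bash
python3 -c "
from h import *
st()"
```

```text
t 5.4 tip hol [-58.7  -1.5  44.5] tool x [ 0.0226 -0.0055 -0.9997] yaw 18.69 F hol [-5.2, -0.0, 19.2]
```

>>> step_arm:
  moves:
    - {"tx": 0.065, "ty": -0.01, "tz": -0.14, "twist": 0.03, "gripper": 40}
    - {"tx": 0.065, "ty": -0.01, "tz": -0.14, "twist": 0.0, "gripper": 40}
    - {"tx": 0.065, "ty": -0.01, "tz": -0.14, "twist": 0.0, "gripper": 40}
    - {"tx": 0.065, "ty": -0.01, "tz": -0.14, "twist": 0.0, "gripper": 40}

```text
clock: 5.8
position: [524.9, 74.7, 141.4]
ee_rot: [[0.014, 0.321, -0.947], [-0.01, -0.947, -0.321], [-1.0, 0.014, -0.01]]
wrist_force: [-9.2, -2.9, 24.1]
width: 40.1
```

Run:
```python
from h import *
st(); c=ctrl.read_camera('wrist'); save('wrist5',c['img'])
c=ctrl.read_camera('scene'); save('scene5',cv2.resize(c['img'][120:360,250:450],None,fx=2.5,fy=2.5)); st()
```

```text
t 5.8 tip hol [-41.5  -0.3  44.4] tool x [ 0.0142 -0.0103 -0.9998] yaw 18.73 F hol [-9.6, 0.1, 24.1]
t 5.9 tip hol [-40.6  -0.2  44.4] tool x [ 0.0158 -0.0097 -0.9998] yaw 18.71 F hol [-7.5, -0.5, 23.4]
```

View pics/scene5.png

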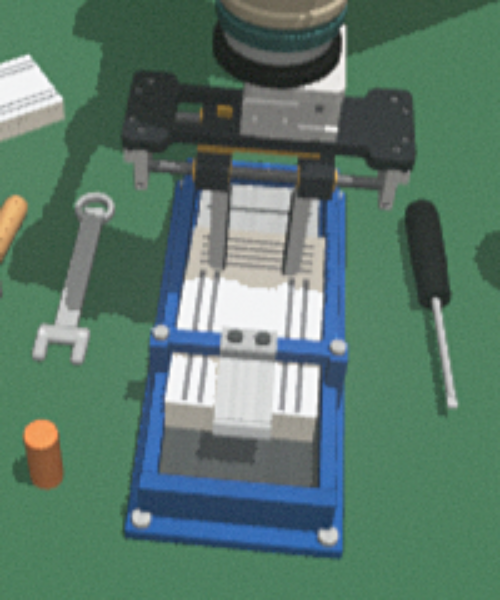

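View pics/wrist5.png

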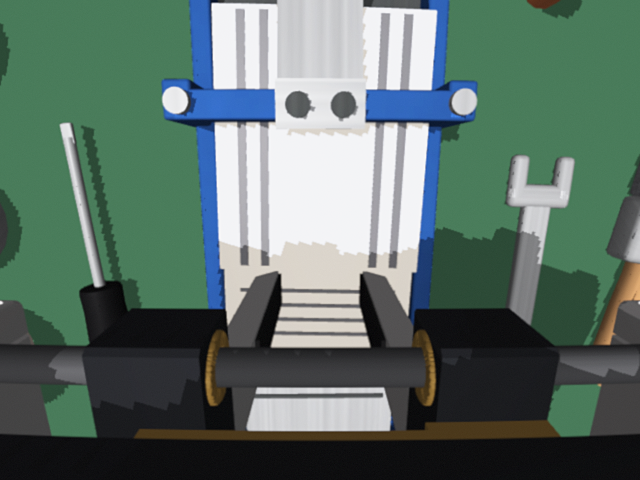

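Nose is past the bridge, the leaf has started riding on top of it, and everything is straight. Continuing.

>>> step_arm:
  moves:
    - {"tx": 0.065, "ty": 0.0, "tz": -0.15, "twist": 0.03, "gripper": 40}
    - {"tx": 0.065, "ty": 0.0, "tz": -0.15, "twist": 0.0, "gripper": 40}
    - {"tx": 0.065, "ty": 0.0, "tz": -0.15, "twist": 0.0, "gripper": 40}
    - {"tx": 0.065, "ty": 0.0, "tz": -0.15, "twist": 0.0, "gripper": 40}

```text
clock: 6.3
position: [538.7, 79.9, 141.4]
ee_rot: [[-0.004, 0.323, -0.947], [-0.017, -0.946, -0.323], [-1.0, 0.015, 0.01]]
wrist_force: [-12.3, -5.3, 26.9]
width: 39.8
```

```bash
python3 -c "
from h import *
st()"
```

```text
t 6.3 tip hol [-28.7   0.2  44.4] tool x [-0.0043 -0.0171 -0.9998] yaw 18.83 F hol [-13.4, -1.1, 26.9]
```

>>> step_arm:
  moves:
    - {"tx": 0.06, "ty": 0.0, "tz": -0.18, "twist": 0.04, "gripper": 40}
    - {"tx": 0.06, "ty": 0.0, "tz": -0.18, "twist": 0.03, "gripper": 40}
    - {"tx": 0.06, "ty": 0.0, "tz": -0.18, "twist": 0.0, "gripper": 40}

```text
clock: 6.6
position: [552.7, 84.6, 141.5]
ee_rot: [[-0.017, 0.319, -0.948], [-0.023, -0.948, -0.318], [-1.0, 0.016, 0.024]]
wrist_force: [-8.0, -2.1, 21.8]
width: 40.3
```

Run:
```python
from h import *
st(); c=ctrl.read_camera('wrist'); save('wrist6',c['img'])
c=ctrl.read_camera('scene'); save('scene6',cv2.resize(c['img'][120:360,250:450],None,fx=2.5,fy=2.5)); st()
```

```text
t 6.6 tip hol [-15.4   0.2  44.5] tool x [-0.0175 -0.0227 -0.9996] yaw 18.57 F hol [-8.2, 0.5, 21.8]
t 6.7 tip hol [-13.9   0.1  44.6] tool x [-0.0152 -0.022  -0.9996] yaw 18.56 F hol [-6.2, 0.1, 19.9]
```

View pics/scene6.png

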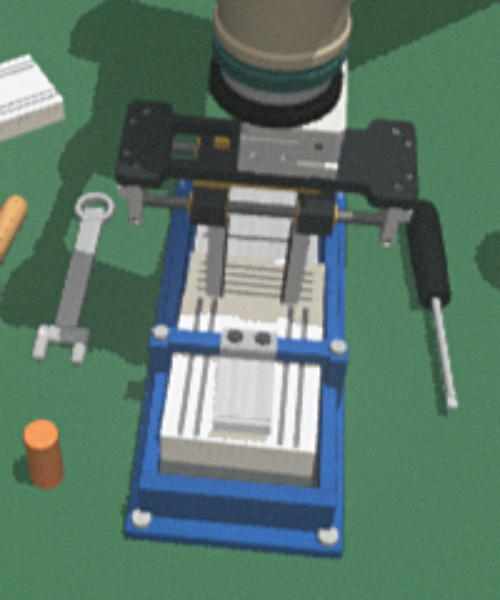

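View pics/wrist6.png

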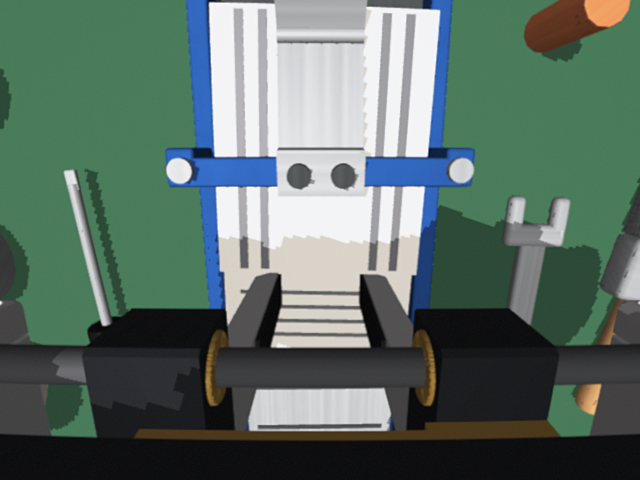

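Leaf rides on the insert, ~22 mm left to the stop. Continuing in smaller portions.

>>> step_arm:
  moves:
    - {"tx": 0.06, "ty": 0.0, "tz": -0.15, "twist": 0.0, "gripper": 40}
    - {"tx": 0.06, "ty": 0.0, "tz": -0.14, "twist": 0.0, "gripper": 40}
    - {"tx": 0.06, "ty": 0.0, "tz": -0.12, "twist": 0.0, "gripper": 40}

```text
clock: 7.0
position: [563.5, 88.3, 141.5]
ee_rot: [[-0.026, 0.321, -0.947], [-0.027, -0.947, -0.32], [-0.999, 0.017, 0.034]]
wrist_force: [-7.5, -3.0, 20.5]
width: 40.0
```

```bash
python3 -c "
from h import *
st()"
```

```text
t 7.0 tip hol [-4.8  0.2 44.6] tool x [-0.0264 -0.0266 -0.9993] yaw 18.72 F hol [-8.0, -0.4, 20.5]
```

>>> step_arm:
  moves:
    - {"tx": 0.06, "ty": 0.0, "tz": -0.14, "twist": 0.02, "gripper": 40}
    - {"tx": 0.06, "ty": 0.0, "tz": -0.12, "twist": 0.0, "gripper": 40}
    - {"tx": 0.06, "ty": 0.0, "tz": -0.1, "twist": 0.0, "gripper": 40}

```text
clock: 7.3
position: [571.4, 91.0, 141.5]
ee_rot: [[-0.038, 0.321, -0.946], [-0.031, -0.947, -0.32], [-0.999, 0.017, 0.046]]
wrist_force: [-8.0, -2.6, 20.9]
width: 40.1
```

Run:
```python
from h import *
st(); c=ctrl.read_camera('wrist'); save('wrist7',c['img'])
c=ctrl.read_camera('scene'); save('scene7',cv2.resize(c['img'][160:350,285:405],None,fx=3.1,fy=3.1)); st()
```

```text
t 7.3 tip hol [ 2.3  0.2 44.6] tool x [-0.0379 -0.0313 -0.9988] yaw 18.75 F hol [-8.4, 0.1, 20.9]
t 7.4 tip hol [ 2.8  0.2 44.6] tool x [-0.037  -0.031  -0.9988] yaw 18.75 F hol [-7.9, 1.1, 19.1]
```

View pics/scene7.png

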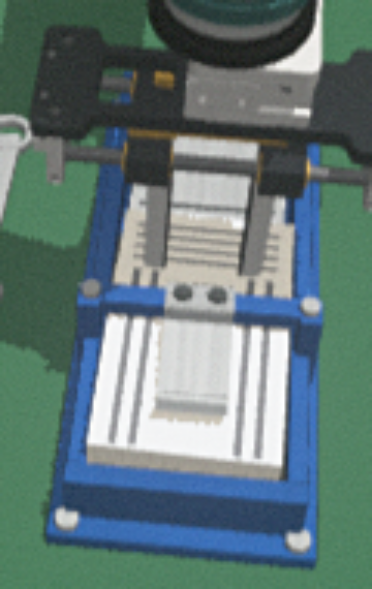

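View pics/wrist7.png

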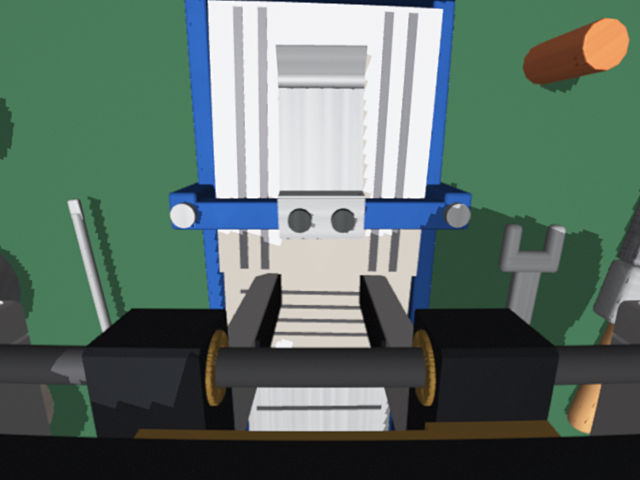

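A few mm still show between the nose and the stop (scene crop, nose lower edge at y≈475 vs the stop). Continuing gently.

>>> step_arm:
  moves:
    - {"tx": 0.06, "ty": 0.0, "tz": -0.12, "twist": 0.02, "gripper": 40}
    - {"tx": 0.06, "ty": 0.0, "tz": -0.12, "twist": 0.0, "gripper": 40}

```text
clock: 7.6
position: [577.3, 92.9, 141.5]
ee_rot: [[-0.043, 0.32, -0.946], [-0.034, -0.947, -0.319], [-0.998, 0.018, 0.052]]
wrist_force: [-6.0, -2.2, 19.2]
width: 40.3
```

```bash
python3 -c "
from h import *
st()"
```

```text
t 7.6 tip hol [ 8.  -0.  44.7] tool x [-0.043  -0.034  -0.9985] yaw 18.69 F hol [-6.4, -0.2, 19.2]
```

>>> step_arm:
  moves:
    - {"tx": 0.06, "ty": 0.0, "tz": -0.11, "twist": 0.02, "gripper": 40}
    - {"tx": 0.06, "ty": 0.0, "tz": -0.11, "twist": 0.0, "gripper": 40}

```text
clock: 7.8
position: [579.0, 93.5, 141.5]
ee_rot: [[-0.058, 0.319, -0.946], [-0.039, -0.947, -0.317], [-0.998, 0.019, 0.067]]
wrist_force: [-9.7, -3.9, 23.4]
width: 40.2
```

Run:
```python
from h import *
st(); s=ctrl.observe();c=ctrl.read_camera('wrist'); c['state']=s; np.save('wrist8.npy',c,allow_pickle=True); save('wrist8',c['img'])
c=ctrl.read_camera('scene'); save('scene8',cv2.resize(c['img'][160:350,285:405],None,fx=3.1,fy=3.1)); st()
```

```text
t 7.8 tip hol [ 8.2 -0.1 44.7] tool x [-0.0577 -0.0394 -0.9976] yaw 18.62 F hol [-10.5, -0.6, 23.4]
t 7.9 tip hol [ 8.2 -0.1 44.7] tool x [-0.0578 -0.0395 -0.9975] yaw 18.63 F hol [-11.3, -0.2, 22.4]
```

View pics/scene8.png

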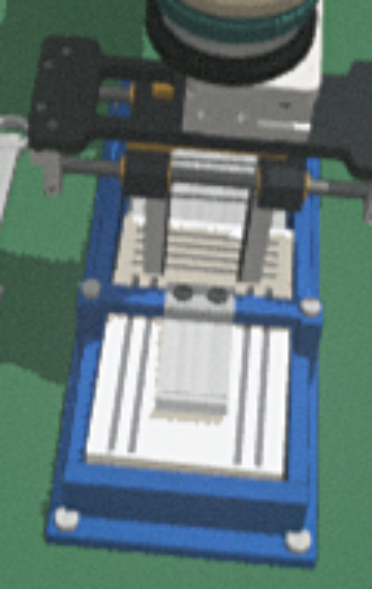

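View pics/wrist8.png

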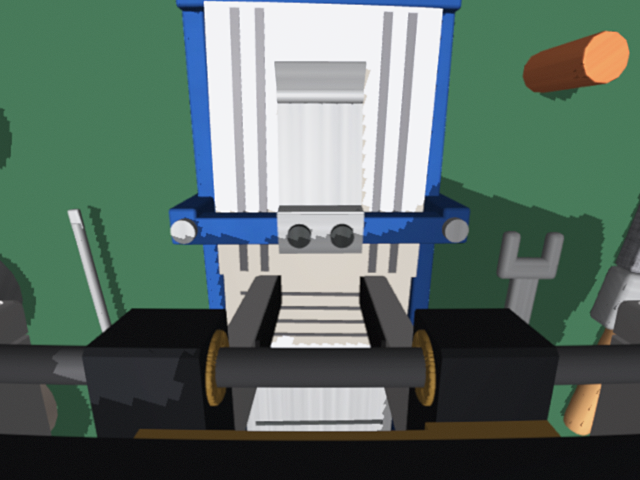

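>>> step_arm:
  moves:
    - {"tx": 0.06, "ty": 0.0, "tz": -0.18, "twist": 0.0, "gripper": 40}
    - {"tx": 0.06, "ty": 0.0, "tz": -0.2, "twist": 0.0, "gripper": 40}

```text
clock: 8.1
position: [582.0, 94.2, 141.3]
ee_rot: [[-0.084, 0.321, -0.943], [-0.049, -0.947, -0.318], [-0.995, 0.02, 0.095]]
wrist_force: [-15.0, -6.7, 28.6]
width: 40.1
```

Run:
```python
from h import *
st(); s=ctrl.observe();c=ctrl.read_camera('wrist'); c['state']=s; save('wrist9',c['img'])
c=ctrl.read_camera('top'); np.save('top9.npy',c,allow_pickle=True); save('top9',cv2.resize(c['img'][175:375,225:365],None,fx=3,fy=3)); st()
```

```text
t 8.1 tip hol [ 8.6 -0.4 44.7] tool x [-0.0835 -0.0491 -0.9953] yaw 18.72 F hol [-16.4, -1.6, 28.6]
t 8.2 tip hol [ 8.7 -0.5 44.7] tool x [-0.0837 -0.0494 -0.9953] yaw 18.75 F hol [-15.1, -1.6, 27.5]
```

View pics/top9.png

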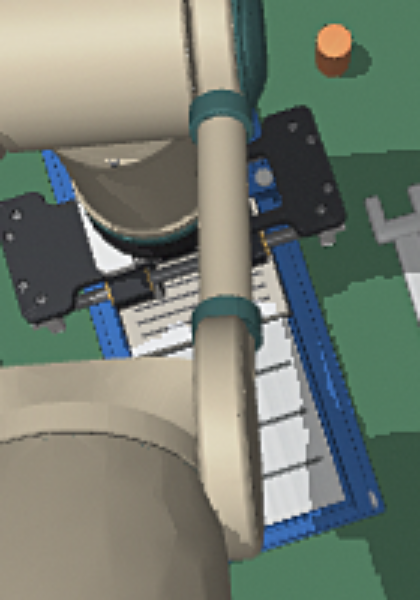

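View pics/wrist9.png

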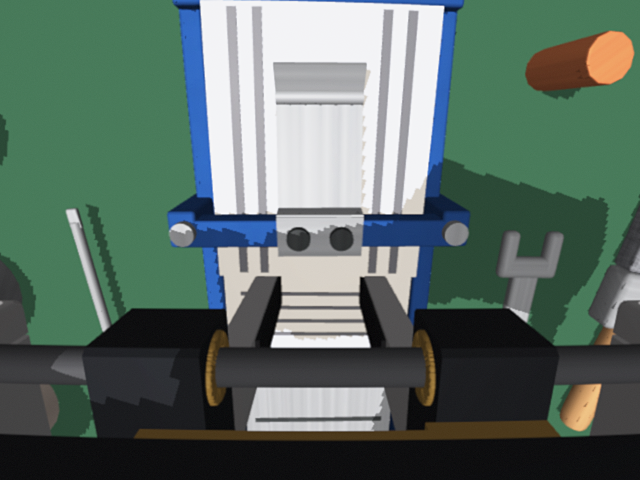

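Pushing at 16 N moves it no further, and the nose edge lies at the stop's face (wrist row ~5). Before letting go I check the tail position and plate height by rays.

Run:
```python
from h import *
c=np.load('wrist8.npy',allow_pickle=True).item(); s=c['state']
He=c['hand_eye']; R=s['ee_rot']@He[:3,:3]; o=s['position']+s['ee_rot']@He[:3,3]
for n,uv,z in [('noseL',(206,1),52),('noseR',(441,9),52),('bridgebL',(182,231),70),('bridgebR',(456,231),70),('tail',(320,338),44),('steps',(320,274),52)]:
    print(n,hol(onz(ray(c,uv,o,R),z)))
save('w8c',cv2.resize(c['img'][240:440,200:440],None,fx=3,fy=3))
i=cv2.imread('pics/scene8.png')
S=ctrl.read_camera('scene'); save('s9c',cv2.resize(S['img'][205:260,310:395],None,fx=9,fy=9,interpolation=cv2.INTER_CUBIC))
```

```text
noseL [135.2  45.1  52. ]
noseR [132.9 -49.5  52. ]
bridgebL [44.9 57.5 70. ]
bridgebR [ 44.5 -58.   70. ]
tail [-22.7  -0.8  44. ]
steps [17.9 -0.6 52. ]
```

View pics/w8c.png

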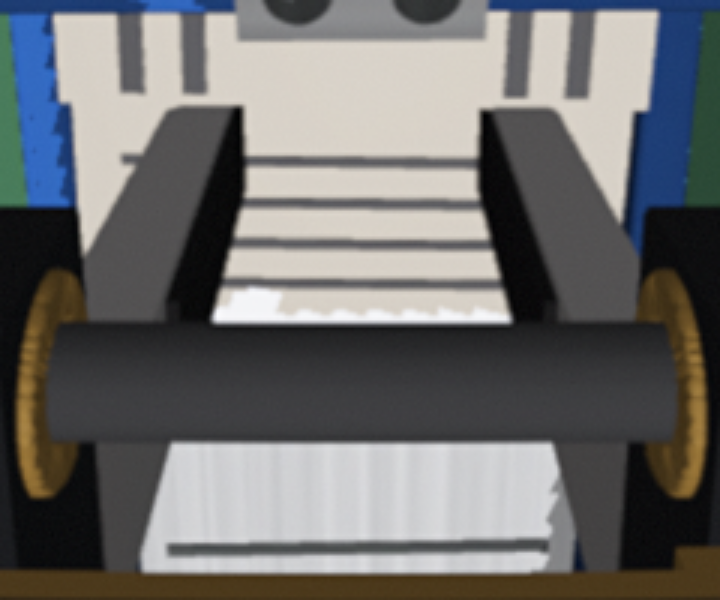

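View pics/s9c.png

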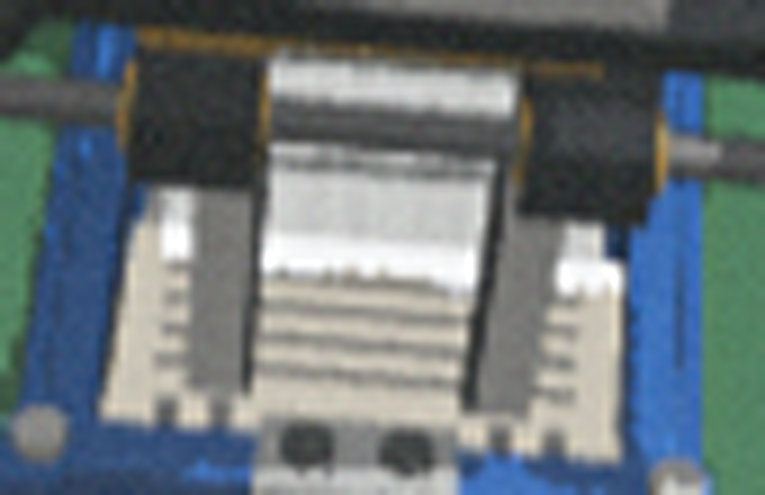

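Tail, step (≈19–20) and nose (≈135–137 after correcting by the bridge bolts) all agree with home. Letting go by lifting straight off.

>>> step_arm:
  moves:
    - {"tx": -0.1, "ty": 0.0, "tz": 0.0, "twist": 0.0, "gripper": 40}
    - {"tx": -0.2, "ty": 0.0, "tz": 0.0, "twist": 0.0, "gripper": 40}
    - {"tx": -0.3, "ty": 0.0, "tz": 0.03, "twist": 0.0, "gripper": 40}
    - {"tx": -0.4, "ty": 0.0, "tz": 0.05, "twist": 0.0, "gripper": 40}

```text
clock: 8.65
position: [580.7, 94.7, 182.0]
ee_rot: [[-0.088, 0.321, -0.943], [-0.05, -0.947, -0.318], [-0.995, 0.019, 0.099]]
wrist_force: [0.4, -0.1, 0.2]
width: 40.0
```

```bash
python3 -c "
from h import *
st()"
```

```text
t 8.65 tip hol [ 7.1  0.6 85.5] tool x [-0.0879 -0.0497 -0.9949] yaw 18.73 F hol [0.3, -0.3, 0.2]
```

>>> step_arm:
  moves:
    - {"tx": -0.9, "ty": 0.0, "tz": 0.3, "twist": 0.0, "gripper": 40}
    - {"tx": -0.9, "ty": 0.0, "tz": 0.5, "twist": 0.0, "gripper": 40}
    - {"tx": -0.6, "ty": 0.0, "tz": 0.9, "twist": 0.0, "gripper": 40}
    - {"tx": -0.3, "ty": 0.0, "tz": 1.0, "twist": 0.0, "gripper": 40}
    - {"tx": 0.0, "ty": 0.0, "tz": 0.5, "twist": 0.0, "gripper": 40}

```text
clock: 9.15
position: [472.5, 60.0, 309.0]
ee_rot: [[-0.078, 0.323, -0.943], [-0.048, -0.946, -0.32], [-0.996, 0.021, 0.089]]
wrist_force: [1.1, -0.1, 0.8]
width: 40.1
```

Run:
```python
from h import *
s=st();c=ctrl.read_camera('wrist'); c['state']=s; np.save('wrist10.npy',c,allow_pickle=True); save('wrist10',c['img'])
c=ctrl.read_camera('scene'); np.save('scene10.npy',c,allow_pickle=True);save('scene10',cv2.resize(c['img'][160:350,285:405],None,fx=3.1,fy=3.1)); st()
```

```text
t 9.15 tip hol [-105.5    1.9  212.4] tool x [-0.0778 -0.0484 -0.9958] yaw 18.85 F hol [1.0, -0.4, 0.8]
t 9.25 tip hol [-106.     2.1  211.4] tool x [-0.0795 -0.0482 -0.9957] yaw 18.81 F hol [0.8, 0.5, -0.7]
```

View pics/scene10.png

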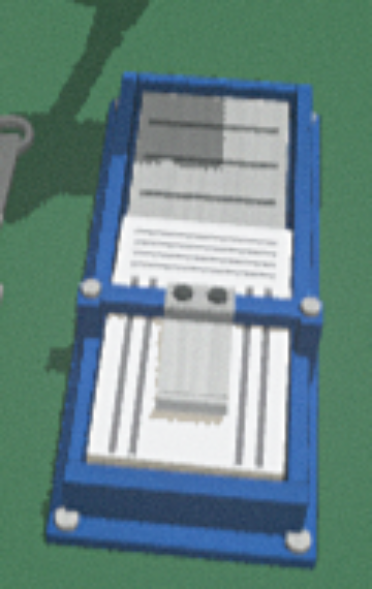

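View pics/wrist10.png

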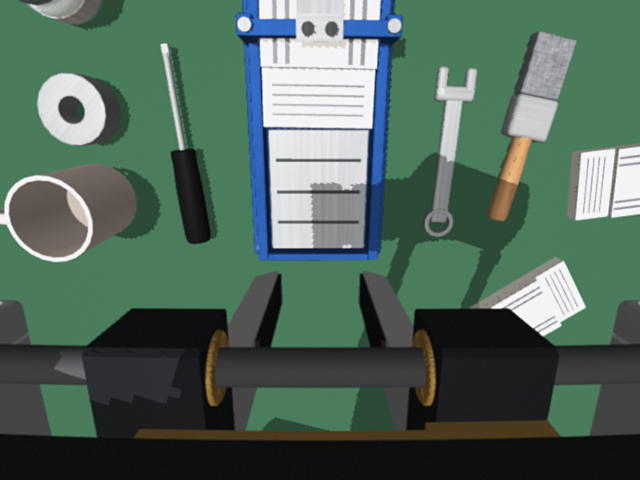

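Insert is home under bridge and leaf, tail edge well clear of the plate. Triangulating the plate's stripes and the tail edge to confirm the plate is up.

>>> step_arm:
  moves:
    - {"tx": 0.0, "ty": 0.0, "tz": 0.0, "twist": 0.0, "gripper": 40}
    - {"tx": 0.0, "ty": 0.0, "tz": 0.0, "twist": 0.0, "gripper": 40}
    - {"tx": 0.0, "ty": 0.0, "tz": 0.0, "twist": 0.0, "gripper": 40}
    - {"tx": 0.0, "ty": 0.0, "tz": 0.0, "twist": 0.0, "gripper": 40}

```text
clock: 9.65
position: [475.9, 61.1, 306.7]
ee_rot: [[-0.078, 0.323, -0.943], [-0.047, -0.946, -0.32], [-0.996, 0.019, 0.089]]
wrist_force: [0.3, -0.9, -0.3]
width: 39.8
```

Run:
```python
from h import *
s=st();c=ctrl.read_camera('wrist'); c['state']=s; np.save('wrist11.npy',c,allow_pickle=True)
save('w11c',cv2.resize(c['img'][0:270,220:420],None,fx=2.2,fy=2.2,interpolation=cv2.INTER_CUBIC))
c=ctrl.read_camera('scene'); np.save('scene11.npy',c,allow_pickle=True);save('s11c',cv2.resize(c['img'][178:330,300:400],None,fx=3.9,fy=3.9,interpolation=cv2.INTER_CUBIC))
c=ctrl.read_camera('top'); save('top11',c['img'])
```

```text
t 9.65 tip hol [-102.     1.9  210.1] tool x [-0.0785 -0.0471 -0.9958] yaw 18.84 F hol [0.0, -1.0, -0.3]
```

View pics/w11c.png

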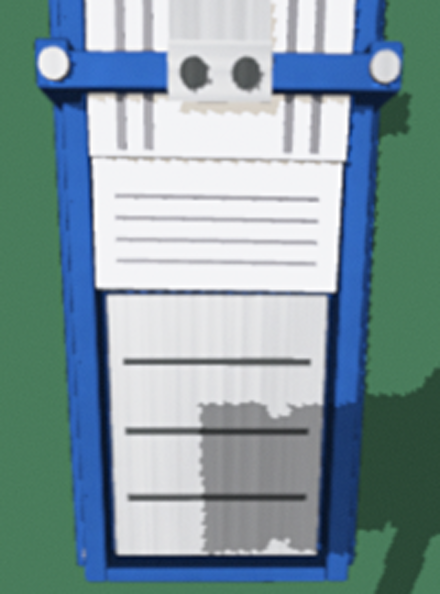

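View pics/s11c.png

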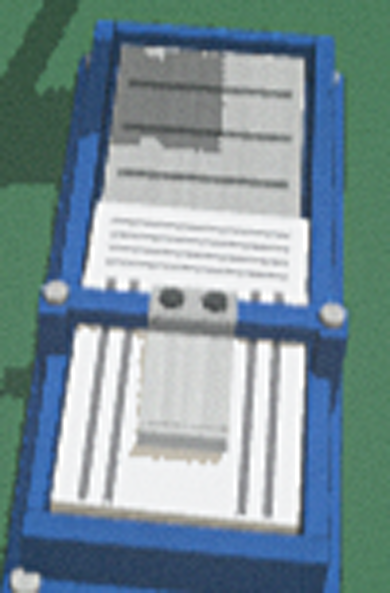

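View pics/top11.png

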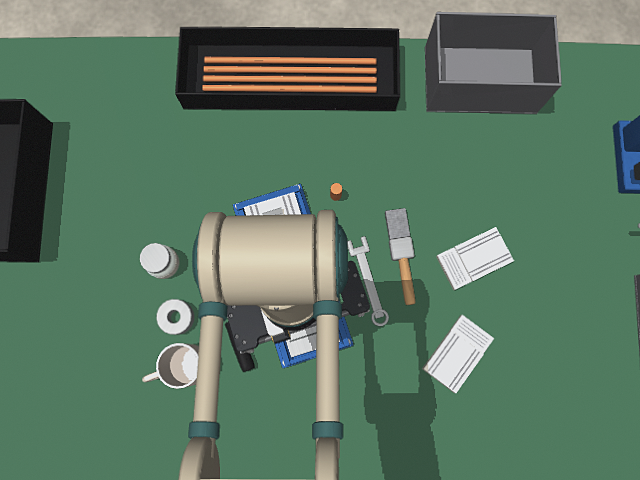

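Run:
```python
from h import *
c=np.load('wrist11.npy',allow_pickle=True).item(); s=c['state']
He=c['hand_eye']; R=s['ee_rot']@He[:3,:3]; o=s['position']+s['ee_rot']@He[:3,3]
S=np.load('scene11.npy',allow_pickle=True).item()
w=lambda a,b:ray(c,(220+(a+.5)/2.2-.5,(b+.5)/2.2-.5),o,R); q=lambda a,b:ray(S,(300+(a+.5)/3.9-.5,178+(b+.5)/3.9-.5))
P={'bolt+y':((54,62),(333,315)),'bolt-y':((386,66),(56,290)),
'pl1-y':((310,362),(120,174)),'pl1+y':((124,361),(288,185)),'pl2-y':((309,431),(126,127)),'pl2+y':((126,430),(290,138)),'pl3-y':((306,497),(129,83)),'pl3+y':((128,496),(293,95)),
'pad1-y':((318,199),(110,263)),'pad1+y':((116,196),(288,277)),'pad4-y':((316,263),(114,220)),'pad4+y':((118,260),(288,237)),'tail-y':((336,292),(98,203)),'tail+y':((97,288),(308,218))}
for k,(a,b) in P.items():
    p,e=tri(w(*a),q(*b)); print(k,hol(p),round(e,1))
# nose by scene on z=52, bolts of bridge by scene z=70
print('nose',[hol(onz(q(*u),52)) for u in((53,502),(298,518))],'stop edge z46',[hol(onz(q(*u),46)) for u in((53,513),(297,529))],'bolts z70',[hol(onz(q(*u),70)) for u in((333,315),(56,290))])
```

```text
bolt+y [46.2 57.3 68.1] 0.8
bolt-y [ 45.8 -57.3  69.2] 1.5
pl1-y [-61.  -39.6  27.5] 2.1
pl1+y [-60.7  39.9  28.9] 0.6
pl2-y [-91.  -39.8  28.8] 2.9
pl2+y [-90.6  39.9  29.7] 0.7
pl3-y [-121.5  -40.3   28.4] 1.6
pl3+y [-121.1   40.4   28.5] 1.3
pad1-y [  4.2 -38.7  39.7] 2.4
pad1+y [ 4.6 40.3 40.2] 1.2
pad4-y [-20.1 -38.9  41. ] 1.9
pad4+y [-19.4  40.   39.4] 0.5
tail-y [-31.3 -47.5  39.1] 2.5
tail+y [-30.2  48.6  41. ] 0.4
nose [array([137.5, -47.6,  52. ]), array([134.5,  47.1,  52. ])] stop edge z46 [array([138.8, -47.5,  46. ]), array([135.8,  47.3,  46. ])] bolts z70 [array([47.6, 57.5, 70. ]), array([ 46.6, -56.5,  70. ])]
```

The pad reads 40 and the plate 28.6, an offset of 11.5 mm. That matches pad 44 / plate 33, so the plate is up; flush would give 20 mm. The tail is past the plate, the robot is clear, and the bystanders are where they were.

```bash
python3 -c "
from h import *
st(); print(ctrl.job_done())"
```

```text
t 9.8 tip hol [-102.4    1.9  210.3] tool x [-0.0786 -0.0472 -0.9958] yaw 18.83 F hol [0.3, 0.6, 0.7]
the job is handed in; nothing more can be done
None
```

I pressed the insert down on its thumb pad and slid it under the bridge and leaf spring to the end stop. I then lifted straight off and handed the job in at 9.8 s. No verdict was reported.

**Pressing:** the fingertips met the pad at about 53 mm and bottomed out at 44 mm. About 20 N was kept on it through the slide, with a peak of 32 N.

**At the stop:** at the end it no longer gave way under a 16 N push.

**Last checks, all with the arm clear of everything:**
- **Insert home:** the nose is at the stop's edge. The tail measured holder x ≈ -31 mm against the expected -28 mm. The plate's stripes looked about 2.5 mm off in the same direction, assuming they are centred on the plate, which would put the tail at about -28 mm.
- **Catch plate up:** it lies about 11.5 mm below the pad. Up should give 11 mm and down 20 mm.
- **Bystanders:** those in view looked unmoved. The arm partly hid the mug and the screwdriver in the last top view, but both looked in place in the wrist view.

**Disagreements:** the final triangulated heights read about 4 mm low for both pad and plate, so I trusted only their difference. The tool drifted to about 5.5° of tilt by the end of the slide. In the pictures the insert stayed flat and straight.

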